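# Hold a box side against its cork-lined base for screwing

## Task

In the assembly jig, first swing the hold-down bar fully down over the cork-lined base panel. Then stand the pale side board (not the shorter dark one) on the jig bed along the panel's near edge, ends level with the panel's, and push it flush against the panel until the sprung fence behind gives way and its black pointer stands in the green band, never as far as the red. Finish while still holding the board there with that steady push, so that I can drive the screws, and leave everything else on the table where it is.

Things in the scene. Friction and masses are not known exactly. Their poses are not given: they have to be found in the camera images.
- jig: Fixed plywood jig, 300 (x) x 270 (y) mm, bed top 15 mm above its origin (centre of its underside). Its +x is the pressing direction, away from the robot (yaw within 0.3). The panel slides along x on the bed between two side guides 10 mm high (inner faces at y = +-86 mm, x = -35 to +50 mm). From x = -150 to -35 mm the bed is clear.
- fence (a joint): Travel (m) of the sprung aluminium fence at the jig's far side: 0 = at rest, grows as it is pushed along jig +x. Spring 600 N/m, no preload, end stop at 0.036. Green band = 0.009 to 0.023 (5.4 to 13.8 N), middle 0.016; red starts at 0.032. The panel also rubs on the bed, so a push on the board feels 1 to 4 N more than the spring.
- fence_pointer (a point): Tip of the fence's black pointer, 41 mm above the bed over the jig's right (-y) edge; it travels over a white scale block with a green and, farther on, a red field. At rest it is at jig x = +75 mm; the green field lies from x = +84 to +98 mm, the red from +107 mm.
- fence_face (a point): Middle of the fence's near face, 18 mm above the bed; moves with the fence (at rest at jig x = +65 mm, y = 0). The fence is 200 mm wide and 35 mm high.
- hold_bar (a joint): Angle (rad) of the steel hold-down bar with the red grip: 0 = level, fully down (its underside 23 mm above the bed, 5 mm clear of the panel's top), growing as the free end rises; starts at 0.55 to 1.0. The hinge is stiff: it stays where it is left, about 0.2 N m to turn. It can be pushed down from above.
- bar_hinge (a point): Hinge point of the hold-down bar, at jig (15, 119) mm, 44 mm above the jig's underside; hinge axis along jig x. Closed, the bar reaches from here to jig -y over the panel; it is 24 mm wide, 12 mm thick.
- bar_grip (a point): Middle of the upper face of the bar's red grip (28 mm wide, 55 mm long, 16 mm thick), 200 mm from the hinge along the bar and 8 mm above the bar's centre line.
- panel: Loose base panel, plywood with cork on top, 130 (x) x 160 (y) x 18 (z) mm, about 0.26 kg, origin at the centre of its underside, lying on the jig bed with its axes nearly along the jig's and its far edge 2 to 12 mm short of the fence.
- side_board: Loose pale wooden board standing on its long edge on the table, 18 (x, thickness) x 160 (y, length) x 60 (z, height) mm, about 0.1 kg, origin at the centre of its underside. It is taller than the panel, so it can be gripped across its thickness by its upper half with the fingertips above the panel. Either of the two faces may go against the panel.
- dark_board: Bystander: dark wooden board, 18 x 110 x 60 mm, standing on edge on the table; origin under its centre. It and the side board may swap places.
- glue_can: Bystander: white can with blue lid and yellow label, 90 mm wide, 110 mm high, standing; origin under its centre.
- glue_pot: Bystander: white plastic cup, 76 mm wide, 80 mm high, standing; origin under its centre.
- brush: Bystander: brush with red handle lying on the table.
- screwdriver: Bystander: screwdriver lying on the table.
- screw_tray: Bystander: grey divided tray, 110 x 90 x 35 mm; origin under its centre.

How it is judged:
By the outcome, as a careful person would: the job done as asked, in the order asked, and still so for the second after the job is handed in, while the arm keeps its last pose, push and grip.
It also fails if it takes over 51 s, if anything falls off the work surface, if the arm or the gripper's body presses on something with over 40 N, if the wrist force passes 120 N, or if a joint passes its speed limit or range.

## Robot

A 7-joint arm with a two-finger parallel gripper is mounted at the origin on the work surface. World frame = base frame: x ahead of the robot, y to its left, z up, the work surface at z = 0. Lengths are in m, angles in rad, forces in N, time in s.
With the tool pointing down it reaches from about 0.425 to 0.875 m from the base axis. Payload 9.9 kg.
Tool frame: the origin (TCP) lies between the finger pads; the fingertips stand 17 mm ahead of it and the grasp point (between the pads) lies 2 mm behind it (manip.finger_overhang is the distance from the TCP to the fingertips, in m); z points along the fingers, y is the line along which they close (so a half turn about z gives the same grasp; the last joint's range is limited). The gripper opens to 85 mm and grips with 20 to 120 N. Pads are 22 mm wide; open, the fingers measure 114 mm over their backs; the gripper's body (76 mm by 85 mm) begins 54 mm behind the grasp point. The pads swing forward as they close: fully open they stand 13 mm farther back than shut.
Start: joints at [-1.223, 0.576, 0.025, 1.437, -0.015, 1.129, -0.057], TCP at [0.282, 0.613, 0.248] pointing down, gripper open.
Joint ranges: [-2.76, 2.76], [-0.34, 2.15], [-1.52, 1.57], [0.19, 2.46], [-1.09, 4.23], [0.17, 1.99], [-2.82, 2.82]. Speed limits (rad/s): [2.22, 2.22, 3.01, 3.01, 3.14, 3.14, 3.14].

## Interface

Orientations are given as a unit quaternion [w, x, y, z].
In Python, from bench import manip gives the robot as it stands.
- The arm moves only by the tool hand_motion, called after ">>>" as a command line: name --argument value ..., lists and objects as JSON in quotes. Schema: {"type":"object","properties":{"offsets":{"type":"object","properties":{"ticks":{"type":"array","items":{"type":"array","items":{"type":"number"},"minItems":7,"maxItems":7},"minItems":1,"maxItems":10}},"additionalProperties":false,"required":["ticks"]},"only":{"type":"string"},"quiet":{"type":"boolean"},"lines":{"type":"string"}},"required":["offsets"],"additionalProperties":false}. offsets is an object whose key "ticks" holds a list of rows, 1 to 10 of them, each of 7 numbers: the finger opening in m, then dx, dy, dz in m, then a rotation vector rx, ry, rz in rad; each row shifts and turns the commanded pose from where the row before left it, along the tool's axes as they then stand; what a row does not reach is not made up. A row lasts 1/8 s, in which the tool goes at most 0.0625 m and 0.188 rad, less where a joint would pass 70% of its speed; a pose out of reach is approached as far as the arm can. The fingers move at their own pace and stop on an object; the grip force is fixed at half the most. Time passes only in rows, so rows that do not move let the fingers close. The tool returns the time, the measured TCP pose, the force, the opening and the grip force at its end. only (a regular expression) keeps the lines of the reply that match it, lines (a string "A,B") keeps lines A to B, and quiet returns only ok. Input that does not fit is refused with a message, and nothing moves.
- manip.get_state(): the state, without advancing time (a new reading comes with each control period).
- manip.capture(name): name is "scene" or "top" or "wrist"; returns the picture (420x560x3 uint8, red, green, blue); there is no depth.
- manip.camera_model(name): a dict with "mtx" (3x3 intrinsics, pixels), "camera_from_world" (4x4, takes a point from world to camera coordinates). Camera axes: x right, y down, z forward; pixel columns grow to the right and rows downward; lengths in m; the calibration is good to about 2 mm. A picture is of the moment at which its call begins: read the wrist's pose just before it. camera_model takes no time and is no camera call; for the wrist camera it gives the pose at the moment of the call.
- manip.hand_in(): hands the job in; it is judged then, once.
The state is a dict: "t": time; "q": joint angles; "joint_velocities": joint speeds; "tau": joint torques, N m; "tool_pos": TCP position; "tcp_rot": TCP orientation; "force": force on the tool from outside, world axes, zero at the start; "moment": the same for the moment, N m; "gripper_width": finger opening in m; "grip_force": force on a finger pad.
Only numpy, scipy, OpenCV 4.12 (cv2) and the standard library are available. Lean on these libraries where they do the work, as an engineer would, in place of code of your own. Each camera call takes 0.05 s, during which the arm holds its last target. There are 200 camera calls.

## Working session

There is one attempt and no reset: what is moved stays moved. The work goes in short steps, Python scripts to look and compute and a tool call to move; the robot and the scene stay as the last step left them, time stands still between calls to the robot, and variables do not carry over. Pictures are saved under pics/ and viewed, at most 10 in all, crops included, and the job is handed in when it is done.

```bash
ls; mkdir -p pics
```

Run:
```python
from bench import manip
import cv2,numpy as np
for n in("scene","top"):
    im=manip.capture(n); cv2.imwrite(f"pics/{n}0.png",im[:,:,::-1])
    c=manip.camera_model(n); print(n,np.round(c["mtx"],1).tolist(),np.round(c["camera_from_world"],3).tolist())
s=manip.get_state();print(s)
```

```text
bench.py
pics
scene [[496.4, 0.0, 271.8], [0.0, 496.4, 209.6], [0.0, 0.0, 1.0]] [[-0.13, 0.991, -0.008, 0.076], [0.637, 0.078, -0.767, -0.289], [-0.76, -0.105, -0.642, 1.806], [0.0, 0.0, 0.0, 1.0]]
top [[413.0, 0.0, 290.3], [0.0, 413.0, 209.2], [0.0, 0.0, 1.0]] [[0.024, -1.0, -0.004, -0.022], [-0.981, -0.023, -0.191, 0.519], [0.19, 0.008, -0.982, 1.175], [0.0, 0.0, 0.0, 1.0]]
{'t': 0.1, 'q': array([-1.22280309,  0.57645452,  0.02484358,  1.43780307, -0.01498357,
        1.1290051 , -0.05651488]), 'joint_velocities': array([ 0.00279325, -0.00084043, -0.00075247, -0.00080258, -0.0011102 ,
        0.00146494, -0.00035402]), 'tau': array([ 6.26697525e-03, -7.67299604e+01,  2.25810416e+00, -2.86606318e+01,
        1.59691949e-02,  8.50553974e-03,  3.85236683e-05]), 'tool_pos': array([0.28232633, 0.61271116, 0.24753182]), 'tcp_rot': array([-1.15498824e-04,  2.14209533e-01,  9.76787451e-01, -7.33710091e-04]), 'force': array([ 0.91404792, -0.13780351, -0.39286534]), 'moment': array([-0.00739229,  0.00212409, -0.02204651]), 'grip_force': 0.0, 'gripper_width': 0.08551882435045342}
```

View pics/top0.png

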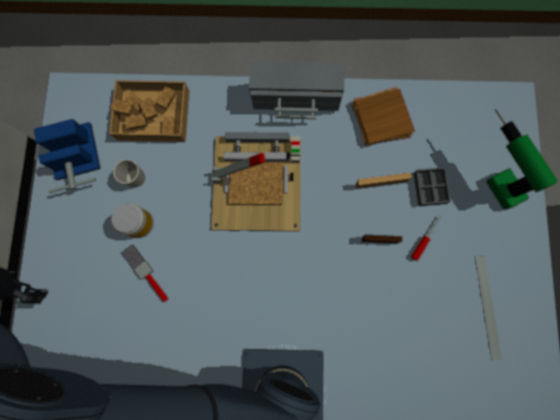

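View pics/scene0.png

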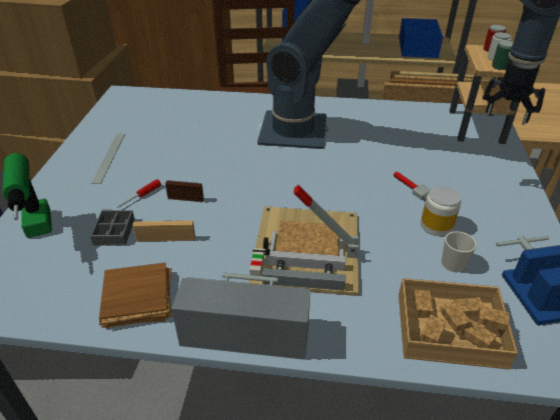

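Run:
```python
import cv2,numpy as np
t=cv2.imread("pics/top0.png");s=cv2.imread("pics/scene0.png")
def crop(im,x,y,w,h,k): return cv2.resize(im[y:y+h,x:x+w],None,fx=k,fy=k,interpolation=cv2.INTER_CUBIC)
def grid(c,x,y,k):
    for i in range(0,c.shape[1],10*k): cv2.putText(c,str(x+i//k),(i,8),0,.3,(0,255,255),1); c[:6,i]=(0,0,255)
    for i in range(0,c.shape[0],10*k): cv2.putText(c,str(y+i//k),(0,i+4),0,.3,(0,255,255),1)
    return c
a=grid(crop(t,204,124,104,116,5),204,124,5)
b=grid(crop(t,350,160,54,32,5),350,160,5)
cc=grid(crop(s,126,210,54+20,40,3),126,210,3)
canvas=np.zeros((590,800,3),np.uint8)
canvas[:a.shape[0],:a.shape[1]]=a; canvas[:b.shape[0],525:525+b.shape[1]]=b; canvas[200:200+cc.shape[0],525:525+cc.shape[1]]=cc
cv2.imwrite("pics/c1.png",canvas)
cv2.imwrite("pics/c2.png",grid(crop(s,245,180,130,115,5),245,180,5))
```

```text
(no output)
```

View pics/c1.png

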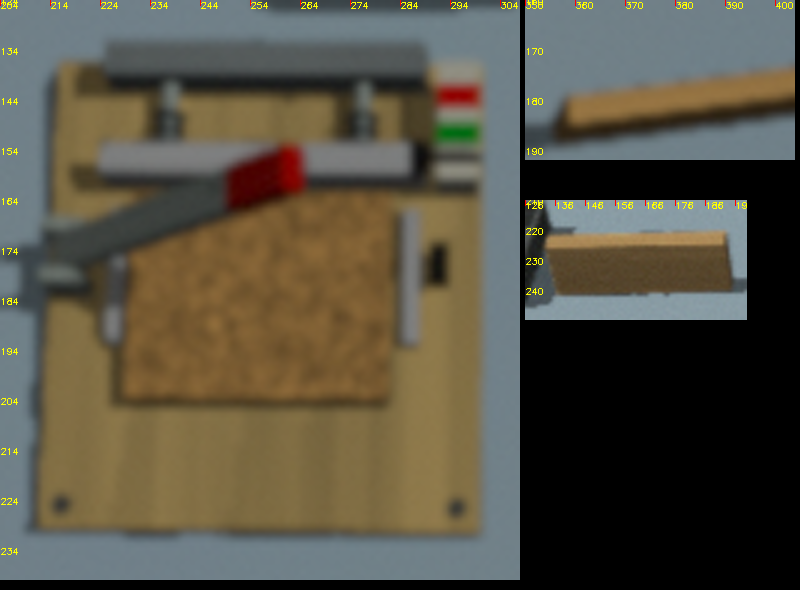

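View pics/c2.png

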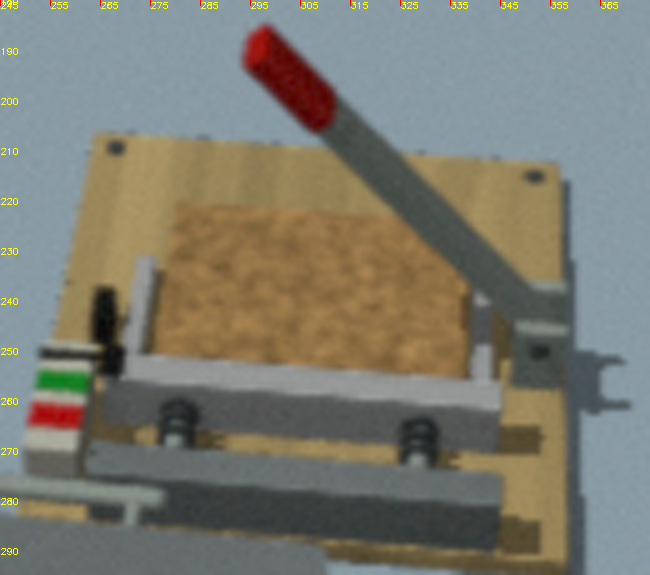

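Create h.py:
```python
from bench import manip
import numpy as np, cv2
from scipy.optimize import least_squares
from scipy.spatial.transform import Rotation as R
def proj(n,P,cam=None):
    c=cam or manip.camera_model(n);T=np.array(c["camera_from_world"]);p=T[:3,:3]@P+T[:3,3];u=np.array(c["mtx"])@p;return u[:2]/u[2]
def rz(a,p): c,s=np.cos(a),np.sin(a); return np.array([c*p[0]-s*p[1],s*p[0]+c*p[1],p[2]])
def fit(obs,x0):
    cams={n:manip.camera_model(n) for n in("scene","top")}
    f=lambda v:np.concatenate([proj(n,np.r_[v[:2],0]+rz(v[2],P),cams[n])-np.array(u) for n,P,u in obs])
    r=least_squares(f,x0,loss="soft_l1");return r.x,np.round(r.fun.reshape(-1,2),1)
def tool():
    s=manip.get_state();q=s["tcp_rot"];return s,R.from_quat([q[1],q[2],q[3],q[0]])
```

Run:
```python
from h import *
b=.015
J=[("top",(-.15,.135,b),(211.6,229.6)),("top",(-.15,-.135,b),(300.4,230.8)),("top",(.15,-.135,b),(300.6,136.6)),("top",(.15,.135,b),(215.4,136.6)),
("scene",(-.15,-.135,b),(264.4,206.6)),("scene",(-.15,.135,b),(356.6,212.6)),("scene",(.15,.135,b),(358.4,292.6))]
j,r=fit(J,[.7,.1,0]);print("jig",j,r.tolist())
z=.033
P=[("top",(-.065,.08,z),(228.4,203.6)),("top",(-.065,-.08,z),(281.6,204.6)),("scene",(-.065,-.08,z),(279.4,220.6)),("top",(.065,-.08,z),(282.6,162.4))]
p,r=fit(P,[.7,.1,0]);print("panel",p,r.tolist()); print("panel in jig",rz(-j[2],np.r_[p[:2]-j[:2],0]))
h=.06
B=[("top",(-.009,.08,h),(358,185)),("top",(.009,.08,h),(358.6,179.6)),
("scene",(-.009,-.08,h),(133.3,221.7)),("scene",(-.009,.08,h),(192.7,220.7)),("scene",(.009,-.08,h),(133.3,226)),("scene",(.009,.08,h),(193.3,224.7)),("scene",(.009,-.08,0),(136.3,241.3)),("scene",(.009,.08,0),(195.3,240))]
q,r=fit(B,[.7,-.3,0]);print("board",q,r.tolist()); print("top right end pred",proj("top",np.r_[q[:2],0]+rz(q[2],(0,-.08,h))))
# bar angle: grip end (tip) top mid at 227mm
for a in np.arange(.5,1.05,.1):
    for n in("top","scene"):
        G=np.r_[j[:2],0]+rz(j[2],np.array([.015,.119-.2*np.cos(a)+.008*np.sin(a)*0+.008*np.sin(a),.044+.2*np.sin(a)+.008*np.cos(a)]));print(round(a,2),n,proj(n,G).round(1),G.round(3))
s,T=tool();print(s["tool_pos"],T.as_matrix().round(3).tolist())
```

```text
jig [0.60860077 0.09627902 0.01385406] [[-0.8, 0.1], [-0.3, -0.2], [0.1, -0.2], [-0.1, -0.9], [-1.0, -0.7], [0.0, -0.3], [-0.1, -0.4]]
panel [0.60132914 0.09725631 0.01232992] [[0.3, -0.1], [0.2, -0.6], [0.3, -0.6], [-0.2, 0.2]]
panel in jig [-0.0072574   0.00107793  0.        ]
board [ 0.61703302 -0.28842412  0.16433064] [[0.6, -0.1], [-1.1, -0.5], [0.3, -0.4], [0.7, -1.1], [-0.9, -0.2], [-0.5, -0.6], [0.2, 0.8], [-0.1, 0.4]]
top right end pred [410.92234548 174.68517548]
0.5 top [271.8 164.9] [0.624 0.044 0.147]
0.5 scene [286.7 209.1] [0.624 0.044 0.147]
0.6 top [267.5 163.1] [0.624 0.055 0.164]
0.6 scene [291.2 204.3] [0.624 0.055 0.164]
0.7 top [262.5 161.3] [0.624 0.068 0.179]
0.7 scene [296.6 199.7] [0.624 0.068 0.179]
0.8 top [256.8 159.7] [0.624 0.082 0.193]
0.8 scene [302.6 195.6] [0.624 0.082 0.193]
0.9 top [250.5 158.2] [0.624 0.097 0.206]
0.9 scene [309.2 191.9] [0.624 0.097 0.206]
1.0 top [243.7 156.8] [0.623 0.114 0.217]
1.0 scene [316.4 188.7] [0.623 0.114 0.217]
[0.28232633 0.61271116 0.24753182] [[-0.908, 0.418, -0.001], [0.418, 0.908, -0.001], [-0.0, -0.001, -1.0]]
```

Add to h.py:
```python
def rel(x,y,z,yaw):  # where to go: tool-axis shift from the present pose and rz so that tool y has world heading yaw
    s,T=tool();d=T.inv().apply(np.array([x,y,z])-s["tool_pos"])
    M=T.as_matrix();h=np.arctan2(M[1,1],M[0,1]);e=(T.inv()*R.from_matrix(np.array([[np.sin(yaw),np.cos(yaw),0],[-np.cos(yaw),np.sin(yaw),0],[0,0,-1]]).T.T @ np.eye(3))).as_rotvec()
    print("t",s["t"],"pos",s["tool_pos"].round(4),"shift",d.round(4),"rot",e.round(3),"heading",round(h,3),"F",s["force"].round(1),"w",round(s["gripper_width"],4),"gf",round(s["grip_force"],1))
```

```bash
sed -i 's/np.array(\[\[np.sin(yaw).*as_rotvec()/np.column_stack([[-np.sin(yaw),np.cos(yaw),0],[np.cos(yaw),np.sin(yaw),0],[0,0,-1]]))).as_rotvec()/' h.py
```

>>> hand_motion --offsets '{"ticks":[[0, -0.054, -0.002, -0.002, 0, 0, 0.094], [0, -0.054, -0.002, -0.002, 0, 0, 0.094], [0, -0.054, -0.002, -0.002, 0, 0, 0.094], [0, -0.054, -0.002, -0.002, 0, 0, 0.094], [0, -0.054, -0.002, -0.002, 0, 0, 0.094], [0, -0.054, -0.002, -0.002, 0, 0, 0.094], [0, -0.054, -0.002, -0.002, 0, 0, 0.094], [0, -0.054, -0.002, -0.002, 0, 0, 0.094], [0, -0.054, -0.002, -0.002, 0, 0, 0.094], [0, -0.054, -0.002, -0.002, 0, 0, 0.094]]}'

```text
t: 1.35
tool_pos: [0.61, 0.206, 0.2679]
tcp_rot: [-0.0, 0.635, 0.773, -0.0]
force: [0.1, -0.1, 0.5]
gripper_width: 0.0
grip_force: 0.0
```

```bash
python3 -c "
from h import *
rel(.624,.095,.27,.014)"
```

```text
t 1.35 pos [0.61   0.206  0.2679] shift [-0.1116 -0.0079 -0.0021] rot [-0.001  0.     0.182] heading 0.196 F [ 0.1 -0.1  0.5] w 0.0 gf 0.0
```

>>> hand_motion --offsets '{"ticks":[[0, -0.042, -0.0026, 0, 0, 0, 0.061], [0, -0.042, 0.004, 0, 0, 0, 0.061], [0, -0.042, 0.007, 0, 0, 0, 0.060], [0, 0, 0, 0, 0, 0, 0]]}'

```text
t: 1.85
tool_pos: [0.6357, 0.0787, 0.2682]
tcp_rot: [0.001, 0.704, 0.711, -0.001]
force: [-0.6, 1.1, 0.7]
gripper_width: -0.0
grip_force: 0.0
```

```bash
python3 -c "
from h import *
rel(.6245,.08,.21,.014)"
```

```text
t 1.85 pos [0.6357 0.0787 0.2682] shift [ 0.0015 -0.0112  0.0582] rot [-0.     0.003 -0.004] heading 0.01 F [-0.6  1.1  0.7] w -0.0 gf 0.0
```

>>> hand_motion --offsets '{"ticks":[[0, 0, -0.006, 0.03, 0, 0, 0], [0, 0, -0.005, 0.028, 0, 0, 0], [0, -0.013, 0, 0.014, 0, 0, 0], [0, -0.012, 0, 0.015, 0, 0, 0], [0, -0.010, 0, 0.017, 0, 0, 0], [0, -0.010, 0, 0.018, 0, 0, 0], [0, -0.007, 0, 0.018, 0, 0, 0], [0, -0.006, 0, 0.019, 0, 0, 0]]}'

```text
t: 2.85
tool_pos: [0.6256, 0.0242, 0.1085]
tcp_rot: [0.0, 0.701, 0.713, 0.0]
force: [-0.0, 1.2, -0.3]
gripper_width: -0.0
grip_force: 0.2
```

```bash
python3 -c "
from h import *
rel(.6245,.0155,.069,.014)
cv2.imwrite('pics/s1.png',cv2.resize(manip.capture('scene')[160:310,180:400,::-1],None,fx=3,fy=3,interpolation=2))"
```

```text
t 2.85 pos [0.6256 0.0242 0.1085] shift [-0.0086 -0.0013  0.0395] rot [0.001 0.    0.002] heading 0.016 F [-0.   1.2 -0.3] w -0.0 gf 0.2
```

View pics/s1.png

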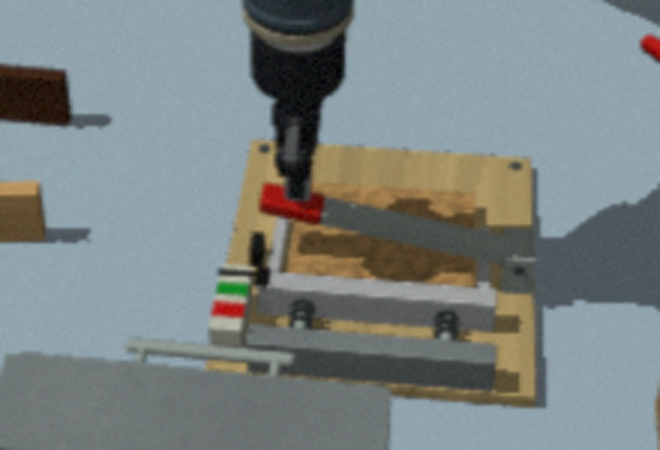

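The fingertips sit on the red grip (crop ~(295,195)) and the bar has come well down. Continuing to the stop.

>>> hand_motion --offsets '{"ticks":[[0, -0.004, 0, 0.013, 0, 0, 0], [0, -0.003, 0, 0.013, 0, 0, 0], [0, -0.001, 0, 0.010, 0, 0, 0], [0, 0, 0, 0.004, 0, 0, 0], [0, 0, 0, 0.002, 0, 0, 0]]}'

```text
t: 3.52
tool_pos: [0.6253, 0.0173, 0.0686]
tcp_rot: [-0.0, 0.701, 0.713, 0.0]
force: [-9.1, 0.3, 28.2]
gripper_width: 0.0003
grip_force: 14.0
```

>>> hand_motion --offsets '{"ticks":[[0, 0, 0, 0.002, 0, 0, 0], [0, 0, 0, 0.001, 0, 0, 0]]}'

```text
t: 3.78
tool_pos: [0.6255, 0.0173, 0.0682]
tcp_rot: [0.0, 0.701, 0.713, 0.001]
force: [-14.4, 0.5, 48.4]
gripper_width: 0.0001
grip_force: 23.9
```

>>> hand_motion --offsets '{"ticks":[[0, 0, 0, -0.03, 0, 0, 0], [0, 0, 0, -0.06, 0, 0, 0], [0.085, -0.05, 0, -0.02, 0, 0, -0.03], [0.085, -0.06, 0, 0, 0, 0, -0.03], [0.085, -0.06, 0, 0, 0, 0, -0.03], [0.085, -0.06, 0, 0, 0, 0, -0.03], [0.085, -0.05, 0, 0, 0, 0, -0.03], [0.085, 0, 0, 0, 0, 0, 0]]}'

```text
t: 4.78
tool_pos: [0.6457, -0.2675, 0.1744]
tcp_rot: [0.001, 0.648, 0.762, -0.001]
force: [-0.3, 0.2, -0.6]
gripper_width: 0.085
grip_force: 0.0
```

Run:
```python
from h import *
rel(.617,-.2884,.15,.164)
c=manip.camera_model("wrist");im=manip.capture("wrist");cv2.imwrite("pics/w1.png",im[:,:,::-1])
np.savez("w1.npz",**c)
top=manip.capture("top");cv2.imwrite("pics/t1.png",top[:,:,::-1])
```

```text
t 4.775 pos [ 0.6457 -0.2675  0.1744] shift [-0.016  -0.0317  0.0244] rot [-0.001  0.003 -0.003] heading 0.161 F [-0.3  0.2 -0.6] w 0.085 gf 0.0
```

View pics/w1.png

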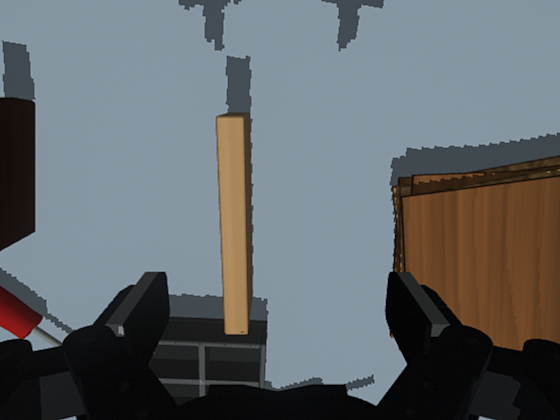

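Run:
```python
from h import *
c=dict(np.load("w1.npz"))
obs=[((-.009,.08,.06),(217.5,117.5)),((.009,.08,.06),(243.5,117)),((-.009,-.08,.06),(225.5,334)),((.009,-.08,.06),(247,333.5))]
f=lambda v:np.concatenate([proj("",np.r_[v[:2],0]+rz(v[2],P),c)-np.array(u) for P,u in obs])
r=least_squares(f,[.617,-.288,.164]);print(r.x,r.fun.round(1))
x=r.x;rel(x[0],x[1],.043,x[2])
```

```text
[ 0.61915392 -0.29045103  0.15219293] [-1.4 -1.5  1.3 -0.7 -1.2  1.3  1.3  2. ]
t 4.875 pos [ 0.6469 -0.2615  0.1741] shift [-0.024  -0.0321  0.1311] rot [ 0.    -0.001  0.014] heading 0.166 F [ 0.4  0.3 -0.1] w 0.0851 gf 0.0
```

>>> hand_motion --offsets '{"ticks":[[0.085, -0.012, -0.016, 0.03, 0, 0, 0.007], [0.085, -0.012, -0.016, 0.03, 0, 0, 0.007], [0.085, 0, 0, 0.035, 0, 0, 0], [0.085, 0, 0, 0.025, 0, 0, 0], [0.085, 0, 0, 0.011, 0, 0, 0], [0.085, 0, 0, 0, 0, 0, 0]]}'

```text
t: 5.62
tool_pos: [0.6196, -0.2891, 0.0432]
tcp_rot: [-0.0, 0.65, 0.76, 0.0]
force: [-0.1, 0.2, 0.5]
gripper_width: 0.0855
grip_force: 0.0
```

```bash
python3 -c "
from h import *
rel(.6182,-.2900,.043,.152)"
```

```text
t 5.625 pos [ 0.6196 -0.2891  0.0432] shift [-0.0007 -0.0015  0.0002] rot [-0.    -0.001  0.002] heading 0.154 F [-0.1  0.2  0.5] w 0.0855 gf 0.0
```

>>> hand_motion --offsets '{"ticks":[[0.01, 0, 0, 0, 0, 0, 0], [0.01, 0, 0, 0, 0, 0, 0], [0.01, 0, 0, 0, 0, 0, 0], [0.01, 0, 0, 0, 0, 0, 0], [0.01, 0, 0, 0, 0, 0, 0], [0.01, 0, 0, 0, 0, 0, 0]]}'

```text
t: 6.38
tool_pos: [0.6194, -0.2905, 0.0437]
tcp_rot: [0.0, 0.651, 0.759, 0.0]
force: [-1.8, 0.7, 5.6]
gripper_width: 0.0174
grip_force: 58.7
```

>>> hand_motion --offsets '{"ticks":[[0.01, 0, 0, -0.01, 0, 0, 0], [0.01, 0, 0, -0.03, 0, 0, 0], [0.01, 0, 0, -0.03, 0, 0, 0], [0.01, 0, 0, -0.01, 0, 0, 0], [0.01, 0, 0, 0, 0, 0, 0]]}'

```text
t: 7.0
tool_pos: [0.6194, -0.2904, 0.1236]
tcp_rot: [0.0, 0.651, 0.759, 0.0]
force: [0.8, 0.6, -2.1]
gripper_width: 0.0171
grip_force: 58.5
```

Run:
```python
from h import *
rel(.50,.0957,.113,.0135)
im=manip.capture("wrist");c=manip.camera_model("wrist");np.savez("w2.npz",**c)
cv2.imwrite("pics/w2.png",im[:,:,::-1])
```

```text
t 7.0 pos [ 0.6194 -0.2904  0.1236] shift [ 0.3998 -0.0592  0.0104] rot [0.001 0.    0.14 ] heading 0.153 F [ 0.8  0.6 -2.1] w 0.0171 gf 58.5
```

View pics/w2.png

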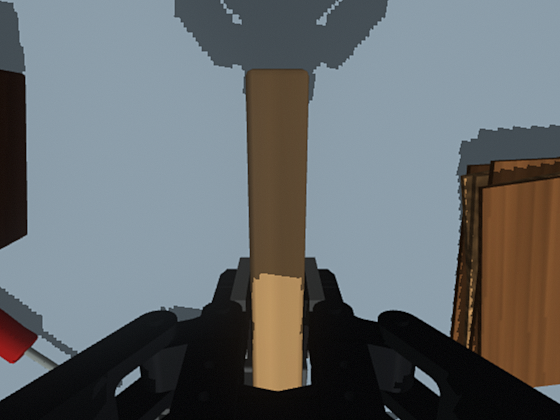

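Run:
```python
from h import *
c=dict(np.load("w2.npz"));K=c["mtx"];T=c["camera_from_world"];s,t=tool()
C=-T[:3,:3].T@T[:3,3]
for u in((246.5,71),(307.5,70.5),(277,69)):
    d=T[:3,:3].T@np.linalg.inv(K)@np.r_[u,1];P=C+d*(.1399-C[2])/d[2];print(t.inv().apply(P-s["tool_pos"]).round(4))
```

```text
[ 0.0797 -0.0084 -0.0172]
[ 0.0798  0.0084 -0.0172]
[ 0.0802  0.     -0.0172]
```

>>> hand_motion --offsets '{"ticks":[[0.01, 0.02, -0.010, -0.02, 0, 0, 0.02], [0.01, 0.04, -0.015, 0, 0, 0, 0.03], [0.01, 0.05, -0.015, 0, 0, 0, 0.03], [0.01, 0.05, -0.015, 0, 0, 0, 0.03], [0.01, 0.05, -0.015, 0, 0, 0, 0.03], [0.01, 0.05, -0.015, 0, 0, 0, 0], [0.01, 0.05, -0.015, 0, 0, 0, 0], [0.01, 0.04, -0.012, 0, 0, 0, 0], [0.01, 0.02, 0, 0, 0, 0, 0], [0.01, 0, 0, 0, 0, 0, 0]]}'

```text
t: 8.3
tool_pos: [0.4856, 0.0729, 0.1423]
tcp_rot: [-0.001, 0.701, 0.713, -0.001]
force: [-0.4, -0.6, -1.6]
gripper_width: 0.0173
grip_force: 58.7
```

Run:
```python
from h import *
rel(.510,.0962,.0627,.0125)
```

```text
t 8.3 pos [0.4856 0.0729 0.1423] shift [0.0229 0.025  0.0796] rot [-0.002  0.     0.004] heading 0.017 F [-0.4 -0.6 -1.6] w 0.0173 gf 58.7
```

>>> hand_motion --offsets '{"ticks":[[0.01, 0.012, 0.012, 0.02, 0, 0, 0.004], [0.01, 0.011, 0.012, 0.02, 0, 0, 0], [0.01, 0, 0, 0.02, 0, 0, 0], [0.01, 0, 0, 0.014, 0, 0, 0], [0.01, 0, 0, 0.004, 0, 0, 0], [0.01, 0, 0, 0, 0, 0, 0]]}'

```text
t: 9.05
tool_pos: [0.51, 0.0939, 0.0653]
tcp_rot: [0.0, 0.704, 0.71, -0.0]
force: [0.1, -0.3, -1.8]
gripper_width: 0.0175
grip_force: 58.7
```

Run:
```python
from h import *
rel(.510,.0962,.0607,.0125)
im=manip.capture("wrist");c=manip.camera_model("wrist");np.savez("w3.npz",**c)
cv2.imwrite("pics/w3.png",im[:,:,::-1])
```

```text
t 9.05 pos [0.51   0.0939 0.0653] shift [ 0.0023 -0.      0.0046] rot [-0.     0.    -0.004] heading 0.008 F [ 0.1 -0.3 -1.8] w 0.0175 gf 58.7
```

View pics/w3.png

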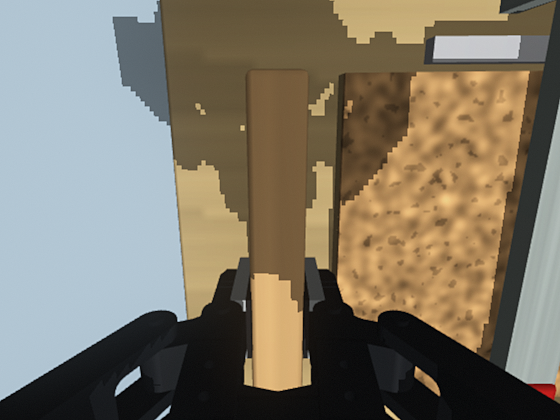

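Run:
```python
from h import *
c=dict(np.load("w3.npz"));K=c["mtx"];T=c["camera_from_world"];s,t=tool()
C=-T[:3,:3].T@T[:3,3]
for u,z in(((343.5,74),.033),((527,71.5),.033),((340,215),.033),((338,330),.033),((248,71),.0816),((307,71),.0816)):
    d=T[:3,:3].T@np.linalg.inv(K)@np.r_[u,1];P=C+d*(z-C[2])/d[2];print(u,P.round(4),t.inv().apply(P-s["tool_pos"]).round(4))
```

```text
(343.5, 74) [0.5363 0.1763 0.033 ] [0.082  0.0268 0.0327]
(527, 71.5) [0.61   0.1779 0.033 ] [0.0829 0.1004 0.0327]
(340, 215) [0.5383 0.1169 0.033 ] [0.0225 0.0282 0.0327]
(338, 330) [0.5407 0.0575 0.033 ] [-0.0369  0.0301  0.0327]
(248, 71) [0.5015 0.1739 0.0816] [ 0.0798 -0.008  -0.0159]
(307, 71) [0.518  0.174  0.0816] [ 0.0798  0.0084 -0.0159]
```

Run:
```python
from h import *
im=cv2.imread("pics/w3.png").astype(float);c=dict(np.load("w3.npz"));K=c["mtx"];T=c["camera_from_world"]
C=-T[:3,:3].T@T[:3,3]
def back(u,z):
    d=T[:3,:3].T@np.linalg.inv(K)@np.r_[u,1];return C+d*(z-C[2])/d[2]
g=im[:,:,2]
for name,lo,hi,z,rows,sg in(("cork",330,352,.033,range(80,330,8),1),("jig",160,195,.015,list(range(5,150,8))+list(range(180,300,8)),1)):
    pts=[]
    for r in rows:
        d=np.diff(cv2.GaussianBlur(g[r-2:r+3],(3,1),0).mean(0))[lo:hi];k=d.argmax();pts.append((lo+k+.5,r))
    print([p[0] for p in pts])
    W=np.array([back(p,z) for p in pts]);a=np.polyfit(W[:,1],W[:,0],1)
    for _ in range(3):
        e=abs(np.polyval(a,W[:,1])-W[:,0]);m=e<max(.001,np.median(e)*2);a=np.polyfit(W[m,1],W[m,0],1)
    print(name,"yaw",-a[0],"x at y=.096",np.polyval(a,.096),m.sum())
```

```text
[np.float64(344.5), np.float64(344.5), np.float64(344.5), np.float64(346.5), np.float64(343.5), np.float64(343.5), np.float64(342.5), np.float64(342.5), np.float64(342.5), np.float64(341.5), np.float64(341.5), np.float64(341.5), np.float64(340.5), np.float64(340.5), np.float64(340.5), np.float64(339.5), np.float64(339.5), np.float64(339.5), np.float64(338.5), np.float64(338.5), np.float64(338.5), np.float64(337.5), np.float64(337.5), np.float64(337.5), np.float64(336.5), np.float64(336.5), np.float64(338.5), np.float64(341.5), np.float64(347.5), np.float64(351.5), np.float64(343.5), np.float64(346.5)]
cork yaw 0.019027793545397326 x at y=.096 0.5384320014519486 26
[np.float64(161.5), np.float64(162.5), np.float64(162.5), np.float64(163.5), np.float64(164.5), np.float64(165.5), np.float64(165.5), np.float64(166.5), np.float64(167.5), np.float64(167.5), np.float64(168.5), np.float64(169.5), np.float64(169.5), np.float64(170.5), np.float64(171.5), np.float64(172.5), np.float64(172.5), np.float64(173.5), np.float64(174.5), np.float64(176.5), np.float64(177.5), np.float64(177.5), np.float64(178.5), np.float64(179.5), np.float64(179.5), np.float64(180.5), np.float64(181.5), np.float64(182.5), np.float64(182.5), np.float64(183.5), np.float64(184.5), np.float64(184.5), np.float64(185.5), np.float64(186.5)]
jig yaw 0.015892591745567734 x at y=.096 0.4618983906796385 34
```

>>> hand_motion --offsets '{"ticks":[[0.01, 0.0022, 0, 0.003, 0, 0, -0.009], [0.01, 0, 0, 0.003, 0, 0, 0], [0.01, 0, 0, 0.0008, 0, 0, 0], [0.01, 0, 0, 0, 0, 0, 0], [0.01, 0, 0, 0, 0, 0, 0]]}'

```text
t: 9.72
tool_pos: [0.51, 0.0968, 0.0586]
tcp_rot: [-0.0, 0.701, 0.713, 0.0]
force: [-1.1, -0.3, 2.9]
gripper_width: 0.0173
grip_force: 59.0
```

>>> hand_motion --offsets '{"ticks":[[0.01, 0, 0.005, 0, 0, 0, 0], [0.01, 0, 0.006, 0, 0, 0, 0], [0.01, 0, 0.004, 0, 0, 0, 0], [0.01, 0, 0, 0, 0, 0, 0]]}'

```text
t: 10.22
tool_pos: [0.5249, 0.0968, 0.0586]
tcp_rot: [-0.0, 0.701, 0.713, -0.0]
force: [-4.5, -0.2, 5.3]
gripper_width: 0.0176
grip_force: 59.6
```

>>> hand_motion --offsets '{"ticks":[[0.01, -0.0004, 0, -0.0005, 0, 0, 0], [0.01, 0, 0.004, 0, 0, 0, 0], [0.01, 0, 0, 0, 0, 0, 0]]}'

```text
t: 10.6
tool_pos: [0.5295, 0.0966, 0.0589]
tcp_rot: [0.0, 0.701, 0.713, 0.0]
force: [0.7, -0.3, -1.6]
gripper_width: 0.0173
grip_force: 58.8
```

>>> hand_motion --offsets '{"ticks":[[0.01, 0, 0.004, 0, 0, 0, 0], [0.01, 0, 0.004, 0, 0, 0, 0], [0.01, 0, 0, 0, 0, 0, 0]]}'

```text
t: 10.98
tool_pos: [0.5375, 0.0968, 0.0589]
tcp_rot: [0.0, 0.701, 0.713, 0.0]
force: [-0.1, -0.1, -1.4]
gripper_width: 0.0173
grip_force: 58.8
```

>>> hand_motion --offsets '{"ticks":[[0.01, 0, 0.004, 0, 0, 0, 0], [0.01, 0, 0.003, 0, 0, 0, 0], [0.01, 0, 0, 0, 0, 0, 0]]}'

```text
t: 11.35
tool_pos: [0.543, 0.0971, 0.0587]
tcp_rot: [-0.001, 0.701, 0.713, -0.001]
force: [-5.4, 0.7, -0.1]
gripper_width: 0.0173
grip_force: 59.1
```

>>> hand_motion --offsets '{"ticks":[[0.01, 0, 0, 0.0004, 0, 0, 0], [0.01, 0, 0.004, 0, 0, 0, 0], [0.01, 0, 0.004, 0, 0, 0, 0], [0.01, 0, 0, 0, 0, 0, 0]]}'

```text
t: 11.85
tool_pos: [0.5476, 0.0972, 0.0587]
tcp_rot: [-0.003, 0.701, 0.713, -0.003]
force: [-17.1, 0.8, 18.6]
gripper_width: 0.0172
grip_force: 61.7
```

>>> hand_motion --offsets '{"ticks":[[0.01, 0, 0.004, 0, 0, 0, 0], [0.01, 0, 0.004, 0, 0, 0, 0], [0.01, 0, 0, 0, 0, 0, 0]]}'

```text
t: 12.22
tool_pos: [0.553, 0.0974, 0.0587]
tcp_rot: [-0.005, 0.701, 0.713, -0.004]
force: [-25.3, 0.7, 28.8]
gripper_width: 0.0173
grip_force: 63.1
```

Run:
```python
from h import *
a=manip.capture("wrist")[::,:,::-1];b=manip.capture("scene")[:,:,::-1]
cv2.imwrite("pics/w4f.png",a);cv2.imwrite("pics/s4f.png",b)
o=np.zeros((600,800,3),np.uint8)
k=lambda im,x,y,w,h,f:cv2.resize(im[y:y+h,x:x+w],None,fx=f,fy=f,interpolation=2)
p=k(a,200,20,200,150,4);o[:600,:800]=p
q=k(b,230,180,140,100,2)
o[400:600,0:280]=q
cv2.imwrite("pics/m4.png",o);rel(.565,.0968,.0587,.016)
```

```text
t 12.325 pos [0.553  0.0974 0.0587] shift [-0.0008  0.012  -0.0001] rot [-0.013 -0.001  0.002] heading 0.018 F [-24.9   1.8  28.5] w 0.0171 gf 63.1
```

View pics/m4.png

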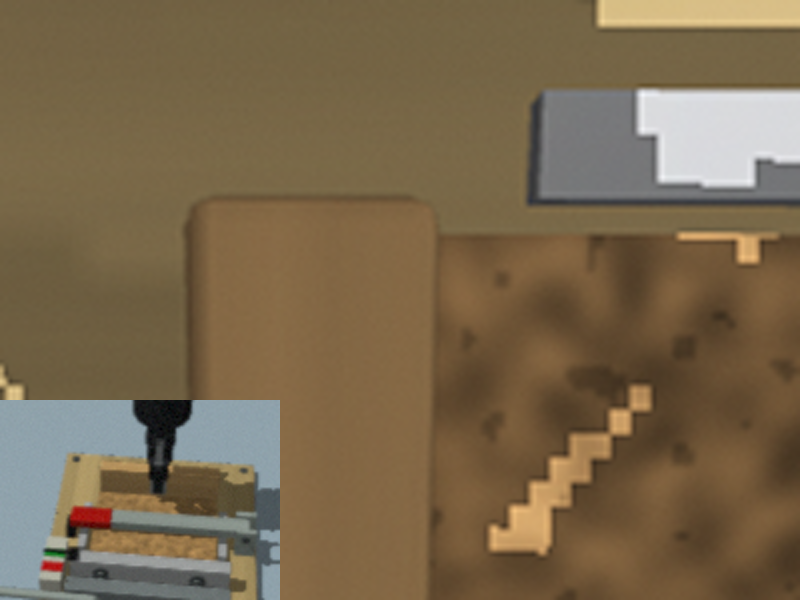

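>>> hand_motion --offsets '{"ticks":[[0.01, 0, 0, -0.001, -0.006, 0, 0], [0.01, 0, 0, -0.001, -0.006, 0, 0], [0.01, 0, 0, 0, 0, 0, 0]]}'

```text
t: 12.7
tool_pos: [0.5554, 0.0974, 0.0592]
tcp_rot: [0.001, 0.701, 0.713, 0.001]
force: [-10.9, 1.3, -3.2]
gripper_width: 0.017
grip_force: 58.7
```

Run:
```python
from h import *
c=manip.camera_model("wrist");im=manip.capture("wrist")[:,:,::-1];cv2.imwrite("pics/w5.png",im)
K=c["mtx"];T=c["camera_from_world"];s,t=tool();C=-T[:3,:3].T@T[:3,3]
for col,z,lo,hi in((277,.075,55,90),(265,.075,55,90),(320,.033,70,90),(335,.033,70,90),(350,.033,70,90)):
    g=im[lo:hi,col-3:col+4].astype(float).sum(2).mean(1);r=lo+np.abs(np.diff(g)).argmax()+.5
    d=T[:3,:3].T@np.linalg.inv(K)@np.r_[col,r,1];P=C+d*(z-C[2])/d[2];print(col,r,t.inv().apply(P-s["tool_pos"]).round(4))
rel(.565,.0968,.0587,.016)
```

```text
277 68.5 [ 0.0805  0.     -0.0159]
265 68.5 [ 0.0805 -0.0033 -0.0159]
320 78.5 [0.0799 0.0167 0.0262]
335 71.5 [0.0825 0.0224 0.0262]
350 78.5 [0.0799 0.0283 0.0262]
t 12.75 pos [0.5554 0.0974 0.0591] shift [-0.0008  0.0096  0.0005] rot [ 0.003 -0.     0.002] heading 0.018 F [-12.    2.   -2.4] w 0.0171 gf 58.7
```

>>> hand_motion --offsets '{"ticks":[[0.01, 0, 0, 0.0006, 0, 0, 0], [0.01, 0, 0, 0, 0, 0, 0], [0.01, 0, 0, 0, 0, 0, 0]]}'

```text
t: 13.12
tool_pos: [0.5555, 0.0975, 0.0587]
tcp_rot: [0.001, 0.701, 0.713, 0.001]
force: [-11.4, 1.5, 0.6]
gripper_width: 0.0173
grip_force: 59.4
```

Run:
```python
from h import *
b=manip.capture("scene")[:,:,::-1];t=manip.capture("top")[:,:,::-1]
k=lambda im,x,y,w,h,f:cv2.resize(im[y:y+h,x:x+w],None,fx=f,fy=f,interpolation=2)
o=np.zeros((600,800,3),np.uint8);o[:,:500]=k(b,235,200,125,150,4)[:600];q=k(t,255,120,50,100,6)[:600];o[:q.shape[0],500:800]=q
cv2.imwrite("pics/m5.png",o);rel(.565,.0968,.0587,.016)
j=np.array([.6086,.0963,0])
for f in(.009,.016,.023): print(f,[proj(n,j+rz(.015,np.array([.075+f,-.12,.056]))).round(1) for n in("scene","top")])
```

```text
t 13.225 pos [0.5555 0.0974 0.0587] shift [-0.0008  0.0095  0.    ] rot [ 0.003 -0.     0.002] heading 0.018 F [-12.4   2.    0.3] w 0.0171 gf 59.4
0.009 [array([256.9, 252.7]), array([295.9, 152.1])]
0.016 [array([256.6, 254.7]), array([295.9, 149.8])]
0.023 [array([256.2, 256.7]), array([295.9, 147.7])]
```

View pics/m5.png

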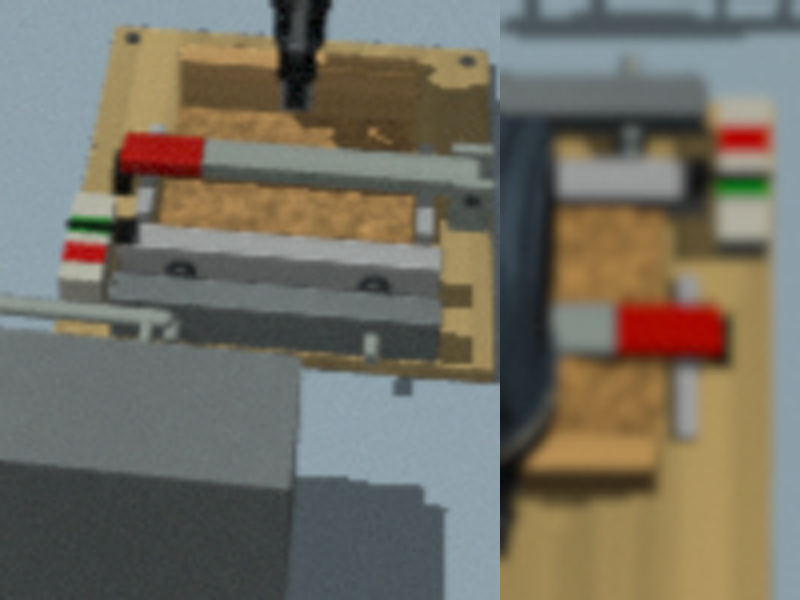

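The black pointer sits inside the green field (scene crop ~(90,224), with green visible on both sides). In the top view, crop ~(655,450), the board is flush and its end level with the panel's. The bar is level.

>>> hand_motion --offsets '{"ticks":[[0.01, 0, 0, 0, 0, 0, 0], [0.01, 0, 0, 0, 0, 0, 0], [0.01, 0, 0, 0, 0, 0, 0], [0.01, 0, 0, 0, 0, 0, 0]]}'

```text
t: 13.72
tool_pos: [0.5555, 0.0974, 0.0587]
tcp_rot: [0.001, 0.701, 0.713, 0.001]
force: [-12.4, 1.4, -1.0]
gripper_width: 0.017
grip_force: 59.4
```

```bash
python3 -c "
from bench import manip
print(manip.hand_in())"
```

```text
the job is handed in; nothing more can be done
None
```

I handed the job in at 13.7 s: the bar is fully down, and the arm is still holding the pale board flush against the panel, ends level to about 1 mm, with a steady push of about 12 N and the pointer inside the green band.

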